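Put the spice jar away in the slide-top box

TASK

Put the squat spice jar that stands on the worktop away in the wooden slide-top box: slide the lid open over its end ridge, set the jar down upright (do not drop it) in the empty bay, and push the lid shut again, over the ridge and fully home. Leave the jar already stored in the box in its own bay, and do not disturb the tin and the glass.

Things in the scene. Friction and masses are not known exactly. Their poses are not given: they have to be found in the camera images.
- slide_box: Pale wooden box, fixed, 150 (its x) x 170 (y) x 98 mm high; frame at centre of underside, z up, turned up to 0.3 rad. Side walls 12, end walls 10, floor 6 mm thick. Inside: 126 mm wide (x), unnarrowed to the top, two bays 72 mm long (y); divider 6 mm thick, top at 46 mm. Closed end at -y; mouth, where the lid slides out, at +y. Darker lid board: top at 90 mm height, 82 mm clear below.
- lid (a joint): Lid slide along the box's +y, m: 0 fully shut (start), 0.090 open (hard stops). Sliding takes about 2 N; a sprung ridge on the mouth wall resists a rib under the lid from 0.012 to 0: about 7 N open it, 10 N shut it past 0.005; below 0.005 it snaps shut, above it is pushed out to about 0.010. Elsewhere it stays as left. At 0.070 or more the empty bay is uncovered.
- lid_cleat (a point): Middle of the top of the cleat, a wooden cross bar on the lid to push against: 80 mm long (box x), 14 mm wide (box y), standing 18 mm above the lid's top; this point is 108 mm above the worktop, and when shut at y = +66 mm in the box frame. It moves with the lid.
- empty_bay (a point): Centre of the floor of the empty bay, at the box's closed end (box x = 0, y = -39 mm, 6 mm above the worktop); the lid covers it at the start.
- full_bay (a point): Centre of the floor of the other bay, at the mouth end (box x = 0, y = +39 mm).
- jar: The spice jar to put away: squat and round, 55 mm diameter, 70 mm high, with an ochre screw lid; origin at the centre of its underside, z up. Stands on the worktop to the right of the box; swaps places with the tin and the glass.
- stored_jar: The same sort of jar with a blue lid, 55 mm diameter, 70 mm high, standing loose in the mouth-end bay under the lid; origin at the centre of its underside.
- tin: Food tin, 75 mm diameter, 58 mm high, bystander; origin at the centre of its underside.
- glass: Upturned clear tumbler, 81 mm diameter, 91 mm high, bystander; origin at the centre of its underside.

How it is judged:
On the way, in this order (a step that is already met when the one before it is completed fails the run):
1. the lid has been slid open by more than 55 mm (value of joint lid above 0.055 m), for 0.1 s.
2. the jar stands upright on the floor of the empty bay, let go (z of jar in the frame of empty_bay below 0.006 m and horizontal distance between jar and empty_bay below 0.045 m and angle between jar's own z axis and vertical below 0.1 rad and contact force between the fingers and jar below 0.3 N), for 0.2 s.
At the end, for the whole second after the job is handed in: The lid is shut past its ridge (within 3 mm of its stop); the jar stands upright (within 0.1 rad) and at rest on the floor of the formerly empty bay, and the stored jar upright in its own bay (value of joint lid below 0.003 m and z of jar in the frame of empty_bay below 0.006 m and horizontal distance between jar and empty_bay below 0.045 m and angle between each of jar, stored_jar's own z axis and vertical below 0.1 rad and linear speed of jar below 0.02 m/s and horizontal distance between stored_jar and full_bay below 0.045 m); the robot touches nothing.
It fails at once if the tin is shifted by more than 30 mm or tipped (distance of tin from where it was at the start of the episode above 0.03 m or angle between tin's own z axis and vertical above 0.4 rad).
It fails at once if the glass is shifted by more than 30 mm or tipped (distance of glass from where it was at the start of the episode above 0.03 m or angle between glass's own z axis and vertical above 0.4 rad).
It fails at once if the jar is dropped into the box (falls at over 0.5 m/s, untouched) (horizontal distance between jar and empty_bay below 0.08 m and z of jar in the frame of empty_bay above 0.005 m and contact force between the fingers and jar below 0.1 N and linear speed of jar above 0.5 m/s).
It also fails if it takes over 70 s, if anything falls off the work surface, if the arm or the gripper's body presses on something with over 40 N, if the wrist force passes 120 N, or if a joint passes its speed limit or range.

ROBOT

A 7-joint arm with a two-finger parallel gripper is mounted at the origin on a cart in front of the work surface, level with it; the furniture and walls round the work are solid. World frame = base frame: x ahead of the robot, y to its left, z up, the work surface at z = 0. Lengths are in m, angles in rad, forces in N, time in s.
With the tool pointing down it reaches from about 0.4 to 0.85 m from the base axis. Payload 4.4 kg.
Tool frame: the origin (TCP) lies between the finger pads; the fingertips stand 17 mm ahead of it and the grasp point (between the pads) lies 2 mm behind it (env.nose_length is the distance from the TCP to the fingertips, in m); z points along the fingers, y is the line along which they close (so a half turn about z gives the same grasp; the last joint's range is limited). The gripper opens to 94 mm and grips with 3 to 60 N. Pads are 16 mm wide; open, the fingers measure 119 mm over their backs; the gripper's body (75 mm by 177 mm) begins 78 mm behind the grasp point.
Start: joints at [-1.237, 0.628, 0.038, 1.517, -0.027, 0.996, -0.02], TCP at [0.253, 0.599, 0.222] pointing down, gripper open.
Joint ranges: [-3.06, 3.06], [-0.37, 2.12], [-1.25, 1.32], [0.18, 2.47], [-1.1, 4.24], [0.23, 1.98], [-2.94, 2.94]. Speed limits (rad/s): [2.57, 2.57, 3.14, 3.14, 3.14, 3.14, 3.14].

INTERFACE

Orientations are given as [roll, pitch, yaw] about the fixed x, y, z axes, in that order (R = Rz(yaw) Ry(pitch) Rx(roll)).
In Python, from plant import env gives the robot as it stands.
- The arm moves only by the tool shift_gripper, called after "Call:" by a JSON object that holds its "api" and its "payload". Schema: {"type":"object","properties":{"moves":{"type":"object","properties":{"ticks":{"type":"array","items":{"type":"array","items":{"type":"number"},"minItems":5,"maxItems":5},"minItems":1,"maxItems":8}},"additionalProperties":false,"required":["ticks"]},"clamp_n":{"type":"number"},"only":{"type":"string"},"quiet":{"type":"boolean"},"lines":{"type":"string"}},"required":["moves"],"additionalProperties":false}. moves is an object whose key "ticks" holds a list of rows, 1 to 8 of them, each of 5 numbers: the opening from 0.0 (shut) to 1.0 (fully open), then dx, dy, dz in m, then a turn about the tool's z in rad; each row is the pose to reach, as a shift and turn from the pose commanded when the call began, along the tool's axes at that moment; what a row does not reach only later rows make up. A row lasts 1/10 s, in which the tool goes at most 0.05 m and 0.15 rad, less where a joint would pass 70% of its speed; a pose out of reach is approached as far as the arm can. The fingers move at their own pace and stop on an object; clamp_n is the grip in N (left out, the last holds). Time passes only in rows, so rows that do not move let the fingers close. The tool returns the time, the measured TCP pose, the force, the opening and the grip force at its end. only (a regular expression) keeps the lines of the reply that match it, lines (a string "A,B") keeps lines A to B, and quiet returns only ok. Input that does not fit is refused with a message, and nothing moves.
- env.state(): the state, without advancing time (a new reading comes with each control period).
- env.read_camera(name): name is "scene" or "top" or "wrist"; returns the picture (400x640x3 uint8, red, green, blue); there is no depth.
- env.camera_params(name): a dict with "fovy" (degrees; the focal length in pixels is half the picture's height over the tangent of half this angle, whatever the lens; pixels are square), "cx", "cy" (the principal point, pixels), "R" (3x3) and "t" (3): a world point X has camera coordinates R X + t; the wrist camera has in their place "mount" (4x4, takes a point from camera to tool coordinates, whose origin is the TCP and whose axes are the flange's). Camera axes: x right, y down, z forward; pixel columns grow to the right and rows downward; lengths in m; the calibration is good to about 2 mm. A picture is of the moment at which its call begins: read the wrist's pose just before it. camera_params takes no time and is no camera call.
- env.finish_job(): hands the job in; it is judged then, once.
The state is a dict: "clock": time; "q": joint angles; "joint_vel": joint speeds; "effort": joint torques, N m; "eef_pos": TCP position; "ee_rot": TCP orientation; "contact_force": force on the tool from outside, world axes, zero at the start; "wrist_torque": the same for the moment, N m; "finger_gap": opening from 0.0 (shut) to 1.0 (fully open); "finger_force": force on a finger pad.
Only numpy, scipy, OpenCV 4.12 (cv2) and the standard library are available. Lean on these libraries where they do the work, as an engineer would, in place of code of your own. Each camera call takes 0.05 s, during which the arm holds its last target. There are 200 camera calls.

## Working session

There is one attempt and no reset: what is moved stays moved. The work goes in short steps, Python scripts to look and compute and a tool call to move; the robot and the scene stay as the last step left them, time stands still between calls to the robot, and variables do not carry over. Pictures are saved under pics/ and viewed, at most 10 in all, crops included, and the job is handed in when it is done.

```bash
ls; mkdir -p pics
```

Run:
```python
from plant import env
import cv2,numpy as np
s=env.state()
print({k:np.round(v,3).tolist() for k,v in s.items()})
for n in("scene","top"):
    cv2.imwrite(f"pics/{n}0.png",env.read_camera(n)[:,:,::-1])
for n in("scene","top","wrist"):
    p=env.camera_params(n);print(n,{k:np.round(v,4).tolist() for k,v in p.items()})
```

```text
pics
plant.py
{'clock': 0.0, 'q': [-1.237, 0.629, 0.038, 1.518, -0.027, 0.996, -0.02], 'joint_vel': [0.001, 0.001, -0.001, -0.001, 0.0, -0.002, 0.0], 'effort': [-0.0, -54.97, 1.143, -18.664, -0.052, 0.023, 0.0], 'eef_pos': [0.253, 0.598, 0.222], 'ee_rot': [-3.14, 0.0, 2.742], 'contact_force': [-0.802, -0.225, -0.858], 'wrist_torque': [0.012, 0.009, -0.001], 'finger_force': 0.0, 'finger_gap': 0.998}
scene {'fovy': 52.7766, 'cx': 317.8408, 'cy': 196.8573, 'R': [[0.6193, -0.7848, -0.0211], [-0.4679, -0.3474, -0.8126], [0.6304, 0.5131, -0.5824]], 't': [-0.3469, 0.2761, 0.7963]}
top {'fovy': 50.367, 'cx': 319.8029, 'cy': 197.8505, 'R': [[-0.0156, -0.9999, -0.0056], [-0.983, 0.0163, -0.1831], [0.1832, 0.0026, -0.9831]], 't': [-0.0836, 0.4624, 1.1651]}
wrist {'fovy': 65.8236, 'cx': 316.1813, 'cy': 200.8556, 'mount': [[-0.0004, -0.9725, -0.2331, 0.0671], [1.0, -0.0004, 0.0001, 0.001], [-0.0002, -0.2331, 0.9725, -0.1622], [0.0, 0.0, 0.0, 1.0]]}
```

View pics/scene0.png

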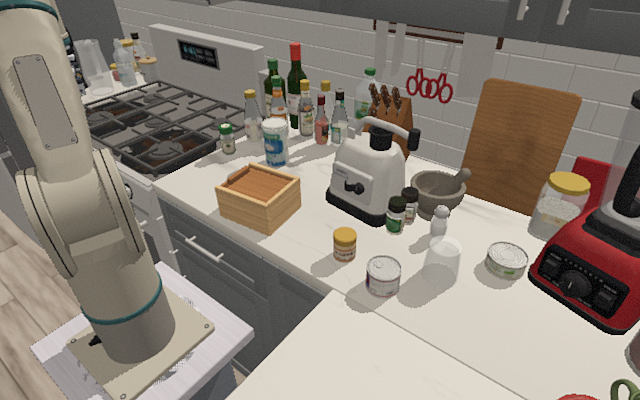

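View pics/top0.png

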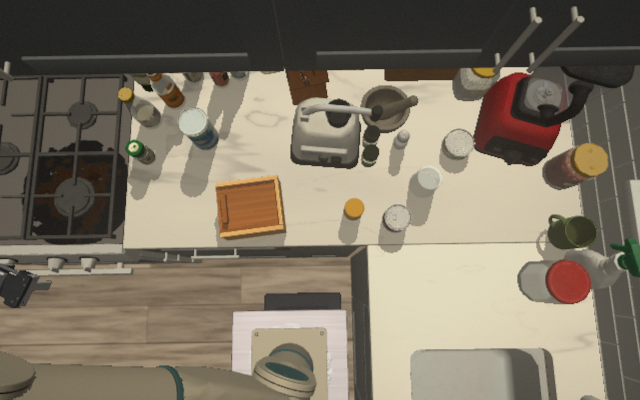

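The scene shows the box left of centre, with the jar (ochre lid) at about (345,245), the tin at (383,275) and the glass at (441,260). The top view has the box at (250,207) with its cleat at the left (225,208), the jar at (354,209), the tin at (397,217) and the glass at (428,178). I'll enlarge both views to measure.

Run:
```python
import cv2,numpy as np
a=cv2.imread("pics/top0.png")[170:245,210:370]; b=cv2.imread("pics/scene0.png")[155:275,210:370]
a=cv2.resize(a,None,fx=5,fy=5,interpolation=cv2.INTER_CUBIC);b=cv2.resize(b,None,fx=5,fy=5,interpolation=cv2.INTER_CUBIC)
cv2.imwrite("pics/topc.png",a);cv2.imwrite("pics/scenec.png",b)
```

```text
(no output)
```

View pics/topc.png

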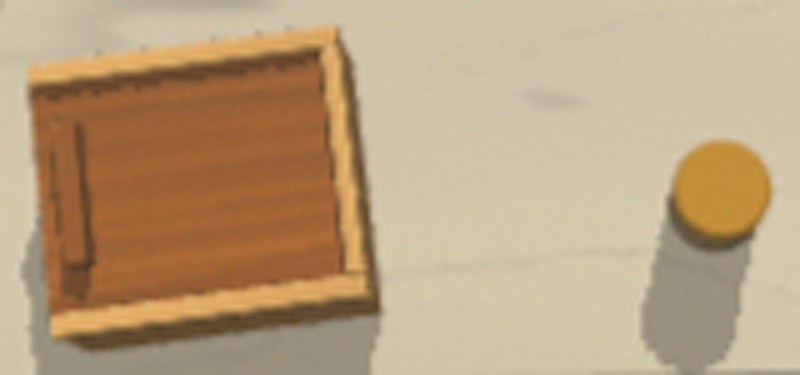

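View pics/scenec.png

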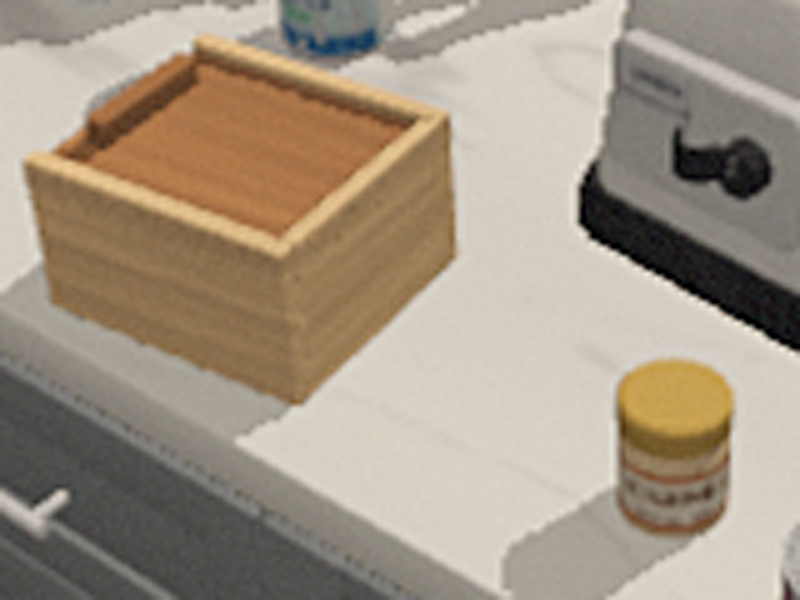

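Top crop: the rim corners are at (28,66), (337,27), (368,297) and (50,337), the cleat is at about (72,190), and the jar lid's centre is at (722,188). Scene crop: the same rim corners are at (200,40), (450,115), (288,252) and (25,155), with the jar top at (676,398).

Create h.py:
```python
from plant import env
import numpy as np
from scipy.optimize import least_squares
from scipy.spatial.transform import Rotation as Ro
def K(p): f=200/np.tan(np.radians(p["fovy"])/2); return f,p["cx"],p["cy"]
def proj(n,X):
    p=env.camera_params(n); f,cx,cy=K(p)
    c=np.atleast_2d(X)@np.array(p["R"]).T+p["t"]
    return np.c_[f*c[:,0]/c[:,2]+cx,f*c[:,1]/c[:,2]+cy]
def tool(world_d):
    s=env.state(); return Ro.from_euler("xyz",s["ee_rot"]).inv().apply(world_d)
```

Run:
```python
from h import *
o=lambda c,off:(np.array(c)+.5)/5-.5+off
T=o([(28,66),(337,27),(368,297),(50,337)],(210,170)); S=o([(200,40),(450,115),(288,252),(25,155)],(210,155))
jt=o([(722,188)],(210,170)); js=o([(676,398)],(210,155))
L=np.array([(.075,.085),(.075,-.085),(-.075,-.085),(-.075,.085)])
def box(v):
    c,s=np.cos(v[3]),np.sin(v[3]);return np.c_[L@np.array([[c,s],[-s,c]])+v[:2],np.full(4,v[2])]
r=least_squares(lambda v:np.r_[proj("top",box(v))-T,proj("scene",box(v))-S].ravel(),[.5,.1,.1,.1])
print("box",r.x.round(4),r.fun.round(1))
for i in range(4):
    q=least_squares(lambda v:np.r_[proj("top",v)-T[i],proj("scene",v)-S[i]].ravel(),[.5,.1,.1]);print(q.x.round(4),q.fun.round(1))
j=least_squares(lambda v:np.r_[proj("top",v)-jt,proj("scene",v)-js].ravel(),[.5,-.1,.07])
print("jar",j.x.round(4),j.fun.round(1))
x,y,z,a=r.x;R=np.array([[np.cos(a),-np.sin(a)],[np.sin(a),np.cos(a)]])
for n,p in dict(cleat=(0,.066),bay=(0,-.039),mouthtop=(0,.085)).items():print(n,(R@p+[x,y]).round(4))
print("boxaxis",R[:,1])
print(proj("top",[*(R@[0,.066]+[x,y]),.108]))
```

```text
box [0.4337 0.1009 0.0959 0.1213] [-0.1 -0.1 -0.2 -0.6  0.2 -0.6  0.6  0.1  0.8 -1.5  0.3 -0.6 -1.3  1.2
 -0.8  1.1]
[0.4977 0.1962 0.0907] [-0.3  0.4  0.5 -0.1]
[0.5168 0.0253 0.0949] [-0.   0.   0.1 -0. ]
[0.3696 0.0059 0.0997] [ 0.7 -0.8 -1.   0.2]
[0.3502 0.1764 0.0985] [ 0.4 -0.5 -0.6  0.1]
jar [ 0.4286 -0.1853  0.0659] [-0.1  0.1  0.1 -0. ]
cleat [0.4257 0.1665]
bay [0.4384 0.0622]
mouthtop [0.4234 0.1853]
boxaxis [-0.12098125  0.99265479]
[[223.5975875  207.91031504]]
```

Call:
{"api": "shift_gripper", "payload": {"moves": {"ticks":[[0,-0.15,-0.155,0,0.45],[0,-0.15,-0.155,0,0.45],[0,-0.15,-0.155,0,0.45],[0,-0.15,-0.155,0,0.45],[0,-0.25,-0.26,0,0.8],[0,-0.25,-0.26,0,0.8],[0,-0.25,-0.26,0,0.8]]}, "clamp_n": 10}}

```text
clock: 0.8
eef_pos: [0.3785, 0.27, 0.2224]
ee_rot: [3.142, 0.0, 1.938]
contact_force: [1.9, -0.0, 0.9]
finger_gap: 0.44
finger_force: 0.0
```

Run:
```python
from h import *
s=env.state()
y=s["ee_rot"][2];print(s["eef_pos"].round(4) if hasattr(s["eef_pos"],"round") else s["eef_pos"],y,tool(np.array([.43,.12,.22])-s["eef_pos"]).round(4),"turn",y-1.692)
```

```text
[0.3785 0.27   0.2224] 1.937749095596411 [-0.1585 -0.0058  0.0024] turn 0.245749095596411
```

Call:
{"api": "shift_gripper", "payload": {"moves": {"ticks":[[0,-0.16,-0.006,-0.03,0.245],[0,-0.16,-0.006,-0.03,0.245],[0,-0.16,-0.006,-0.03,0.245],[0,-0.16,-0.006,-0.03,0.245],[0,-0.16,-0.006,-0.03,0.245],[0,-0.16,-0.006,-0.03,0.245]]}}}

```text
clock: 1.4
eef_pos: [0.4301, 0.122, 0.2521]
ee_rot: [-3.141, -0.001, 1.698]
contact_force: [-0.2, 0.7, 0.2]
finger_gap: 0.003
finger_force: 0.0
```

Add to h.py:
```python
def wcam():
    import cv2
    s=env.state(); im=env.read_camera("wrist"); return im,np.array(s["eef_pos"]),np.array(s["ee_rot"])
def wproj(X,pos,rot):
    p=env.camera_params("wrist"); f,cx,cy=K(p); M=np.array(p["mount"])
    t=Ro.from_euler("xyz",rot).inv().apply(np.atleast_2d(X)-pos)
    c=(t-M[:3,3])@M[:3,:3]
    return np.c_[f*c[:,0]/c[:,2]+cx,f*c[:,1]/c[:,2]+cy]
```

Run:
```python
from h import *
import cv2
im,p,r=wcam();cv2.imwrite("pics/w1.png",im[:,:,::-1]);np.savez("w1.npz",p=p,r=r);print(p,r)
a=.1213;R=np.array([[np.cos(a),-np.sin(a)],[np.sin(a),np.cos(a)]])
for q in[(.075,.085),(.075,-.085),(-.075,-.085),(-.075,.085)]: print(q,wproj([*(R@q+[.4337,.1009]),.098],p,r).round(0))
```

```text
[0.43007305 0.1219693  0.25206629] [-3.14059404e+00 -8.02067067e-04  1.69797436e+00]
(0.075, 0.085) [[392. 132.]]
(0.075, -0.085) [[383. 286.]]
(-0.075, -0.085) [[250. 286.]]
(-0.075, 0.085) [[242. 131.]]
```

View pics/w1.png

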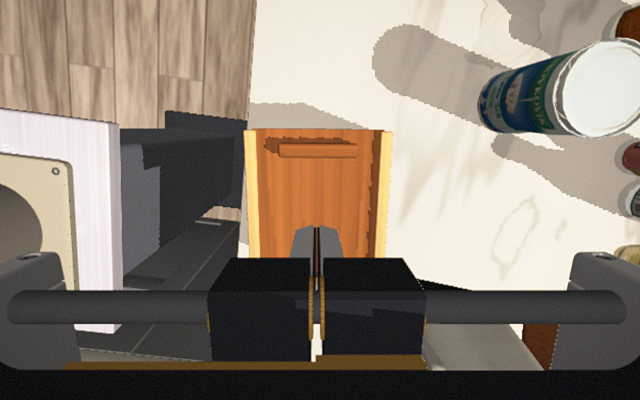

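The wrist view shows the box's mouth corners at (245,130) and (391,131), against predictions of (242,131) and (392,132). The cleat spans x 277–358 at row 150, so the fit is good to 1–2 mm. Next I lower the closed fingers behind the cleat.

Call:
{"api": "shift_gripper", "payload": {"moves": {"ticks":[[0,0.0165,0.001,0.05,0.006],[0,0.0165,0.001,0.1,0.006],[0,0.0165,0.001,0.12,0.006],[0,0.0165,0.001,0.13,0.006],[0,0.0165,0.001,0.137,0.006],[0,0.0165,0.001,0.139,0.006],[0,0.0165,0.001,0.139,0.006]]}}}

```text
clock: 2.15
eef_pos: [0.4302, 0.1377, 0.1141]
ee_rot: [3.14, -0.001, 1.691]
contact_force: [0.8, 0.0, 0.6]
finger_gap: 0.002
finger_force: 0.0
```

Run:
```python
from h import *
im=env.read_camera("top")
import cv2;cv2.imwrite("pics/top1.png",cv2.resize(im[165:250,200:300,::-1],None,fx=6,fy=6,interpolation=cv2.INTER_CUBIC))
```

Call:
{"api": "shift_gripper", "payload": {"moves": {"ticks":[[0,0.012,0,0.001,0],[0,0.02,0,0.001,0],[0,0.03,0,0.001,0],[0,0.04,0,0.001,0],[0,0.05,0,0.001,0],[0,0.06,0,0.001,0],[0,0.07,0,0.001,0],[0,0.08,0,0.001,0]]}}}

```text
clock: 3.0
eef_pos: [0.4201, 0.2175, 0.1124]
ee_rot: [3.141, 0.0, 1.691]
contact_force: [1.3, -1.3, 0.7]
finger_gap: 0.007
finger_force: 1.0
```

Call:
{"api": "shift_gripper", "payload": {"moves": {"ticks":[[0,0.006,0,0,0],[0,0.012,0,0,0],[0,0.015,0,0,0],[0,0.015,0,0,0]]}}}

```text
clock: 3.4
eef_pos: [0.4176, 0.2321, 0.1123]
ee_rot: [-3.141, -0.0, 1.692]
contact_force: [-0.0, 1.7, 0.1]
finger_gap: 0.006
finger_force: 0.0
```

Run:
```python
from h import *
im=env.read_camera("top")
import cv2;cv2.imwrite("pics/top2.png",cv2.resize(im[165:250,185:300,::-1],None,fx=6,fy=6,interpolation=cv2.INTER_CUBIC))
```

```text
(no output)
```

View pics/top2.png

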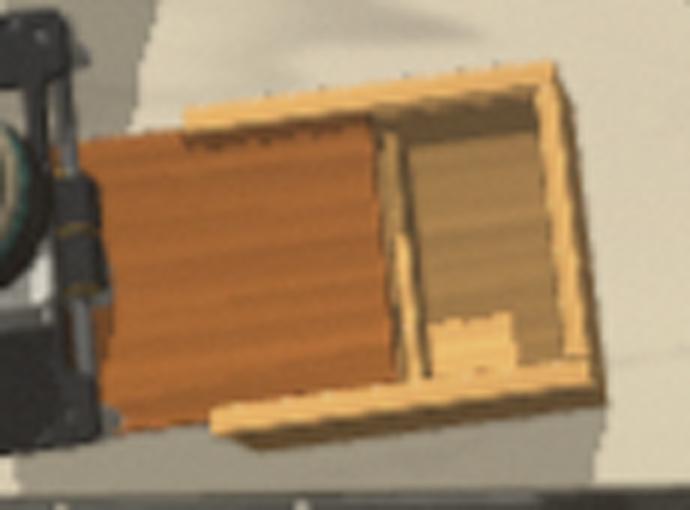

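Lid is open about 75–80 mm: its trailing edge is at crop x≈385, next to the divider at 395, and the empty bay is visible. I'll push a little further, retract, and check the clearances around the jar.

Call:
{"api": "shift_gripper", "payload": {"moves": {"ticks":[[0,0.004,0,0,0],[0,0.006,0,0,0],[0,0.0,0,0,0],[0,0.0,0,-0.05,0],[0,0,0,-0.1,0],[0,0,0,-0.1,0]]}}}

```text
clock: 4.05
eef_pos: [0.422, 0.2327, 0.2177]
ee_rot: [3.132, -0.005, 1.69]
contact_force: [0.2, 1.2, 0.3]
finger_gap: 0.003
finger_force: 0.0
```

Run:
```python
from h import *
def ray(n,u,z):
    p=env.camera_params(n);f,cx,cy=K(p);R=np.array(p["R"]);C=-R.T@p["t"]
    d=R.T@np.array([(u[0]-cx)/f,(u[1]-cy)/f,1]);return (C+d*(z-C[2])/d[2]).round(3)
for u in[(297,160),(355,166),(370,155),(398,214),(428,180)]:
    print(u,[ray("top",u,z)[:2].tolist() for z in(0,.06,.15)])
im=env.read_camera("top")
import cv2
hsv=cv2.cvtColor(im,cv2.COLOR_RGB2HSV);m=cv2.inRange(hsv,(15,150,120),(30,255,255));m[:,:330]=0;m[:,380:]=0;m[:190]=0;m[230:]=0
n,_,st,c=cv2.connectedComponentsWithStats(m);print(st,c)
```

```text
(297, 160) [[0.585, -0.025], [0.568, -0.028], [0.543, -0.033]]
(355, 166) [[0.564, -0.197], [0.548, -0.192], [0.524, -0.185]]
(370, 155) [[0.597, -0.243], [0.58, -0.236], [0.553, -0.225]]
(398, 214) [[0.417, -0.318], [0.409, -0.307], [0.396, -0.291]]
(428, 180) [[0.517, -0.412], [0.504, -0.396], [0.483, -0.373]]
[[     0      0    640    400 255719]
 [   345    199     19     19    281]] [[319.46219092 199.49100771]
 [353.90747331 207.68327402]]
```

Call:
{"api": "shift_gripper", "payload": {"moves": {"ticks":[[0.9,-0.31,-0.033,0,0],[0.9,-0.31,-0.033,0,0],[0.9,-0.31,-0.033,0,0],[0.9,-0.31,-0.033,0,0],[0.9,-0.31,-0.033,0,0],[0.9,-0.31,-0.033,0,0],[0.9,-0.31,-0.033,0,0]]}, "clamp_n": 12}}

```text
clock: 4.8
eef_pos: [0.4213, -0.086, 0.212]
ee_rot: [-3.141, 0.002, 1.682]
contact_force: [0.5, 0.7, 1.0]
finger_gap: 0.567
finger_force: 0.0
```

Run:
```python
from h import *
import cv2
im,p,r=wcam();cv2.imwrite("pics/w2.png",im[:,:,::-1]);np.savez("w2.npz",p=p,r=r);print(p,r)
print(wproj([[.4286,-.1853,.068],[.4286,-.1853,0]],p,r).round(0))
print(tool(np.array([.4286,-.1853,.21])-p))
hsv=cv2.cvtColor(im,cv2.COLOR_RGB2HSV);m=cv2.inRange(hsv,(15,150,120),(30,255,255))
n,_,st,c=cv2.connectedComponentsWithStats(m);print([(st[i].tolist(),c[i].round(1).tolist()) for i in range(1,n) if st[i,4]>150])
```

```text
[ 0.42133661 -0.08595753  0.2119825 ] [-3.14070293e+00  2.09472992e-03  1.68196260e+00]
[[312. 285.]
 [313. 259.]]
[-0.099529   -0.00386397  0.00215872]
[([288, 260, 49, 31, 1282], [312.5, 276.8]), ([190, 286, 9, 54, 197], [193.5, 313.0]), ([434, 287, 9, 53, 225], [438.9, 313.1])]
```

View pics/w2.png

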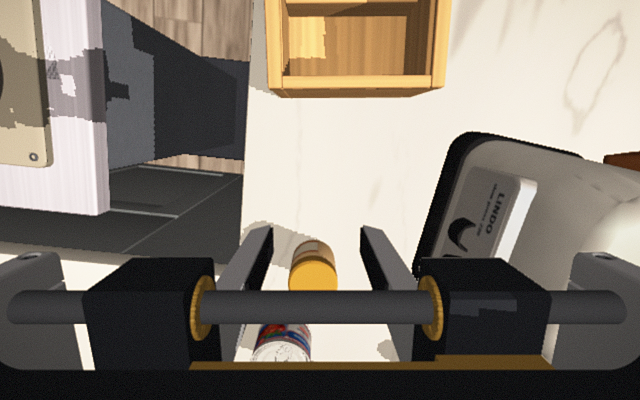

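The jar lid is centred at (312.5, ~280) between the open fingers, as predicted (312,285). The toaster lies to the right and is clear. I'll move over the jar and descend.

Call:
{"api": "shift_gripper", "payload": {"moves": {"ticks":[[0.9,-0.0995,-0.004,0,0],[0.9,-0.0995,-0.004,0,0],[0.9,-0.0995,-0.004,0.03,0],[0.9,-0.0995,-0.004,0.07,0],[0.9,-0.0995,-0.004,0.11,0],[0.9,-0.0995,-0.004,0.11,0]]}}}

```text
clock: 5.45
eef_pos: [0.4271, -0.1763, 0.0982]
ee_rot: [-3.132, -0.006, 1.692]
contact_force: [0.2, 0.6, 0.9]
finger_gap: 0.901
finger_force: 0.0
```

Run:
```python
from h import *
s=env.state();p=s["eef_pos"];print(tool(np.array([.4286,-.1853,.042])-p))
```

```text
[-0.00948875  0.00091336  0.0561412 ]
```

Call:
{"api": "shift_gripper", "payload": {"moves": {"ticks":[[0.9,0,0,0,0],[0.9,0,0,0,0]]}}}

```text
clock: 5.65
eef_pos: [0.4316, -0.1793, 0.1038]
ee_rot: [3.139, 0.001, 1.692]
contact_force: [-0.8, 0.4, -0.1]
finger_gap: 0.903
finger_force: 0.0
```

Run:
```python
from h import *
s=env.state();p=s["eef_pos"];print(tool(np.array([.4286,-.1853,.042])-p))
```

```text
[-0.0055652  -0.00386298  0.06182537]
```

Call:
{"api": "shift_gripper", "payload": {"moves": {"ticks":[[0.9,-0.0055,-0.0035,0.02,0],[0.9,-0.0055,-0.0035,0.04,0],[0.9,-0.0055,-0.0035,0.06,0],[0.9,-0.0055,-0.0035,0.062,0],[0.9,-0.0055,-0.0035,0.062,0]]}}}

```text
clock: 6.15
eef_pos: [0.4285, -0.1855, 0.0416]
ee_rot: [3.14, 0.001, 1.691]
contact_force: [0.2, 0.2, 0.4]
finger_gap: 0.899
finger_force: 0.0
```

Call:
{"api": "shift_gripper", "payload": {"moves": {"ticks":[[0.5,0,0,0,0],[0.5,0,0,0,0],[0.5,0,0,0,0],[0.5,0,0,0,0],[0.5,0,0,0,0]]}, "clamp_n": 15}}

```text
clock: 6.65
eef_pos: [0.428, -0.1854, 0.0408]
ee_rot: [3.141, 0.0, 1.691]
contact_force: [0.0, 1.2, 4.6]
finger_gap: 0.58
finger_force: 15.0
```

Call:
{"api": "shift_gripper", "payload": {"moves": {"ticks":[[0.5,0,0,-0.03,0],[0.5,0,0,-0.07,0],[0.5,0,0,-0.11,0],[0.5,0,0,-0.14,0],[0.5,0,0,-0.14,0],[0.5,0,0,-0.14,0]]}}}

```text
clock: 7.25
eef_pos: [0.4275, -0.1849, 0.1802]
ee_rot: [3.141, -0.0, 1.691]
contact_force: [0.2, 0.7, -3.3]
finger_gap: 0.58
finger_force: 15.0
```

Run:
```python
from h import *
s=env.state();p=s["eef_pos"];print(tool(np.array([.4384,.0622,.18])-p),s["ee_rot"][2]-1.692)
```

```text
[0.2440081  0.04055054 0.00030928] -0.0007228788436923761
```

Call:
{"api": "shift_gripper", "payload": {"moves": {"ticks":[[0.5,0.04,0.007,0,0],[0.5,0.08,0.0135,0,0],[0.5,0.12,0.02,0,0],[0.5,0.16,0.0265,0,0],[0.5,0.2,0.033,0,0],[0.5,0.23,0.038,0,0],[0.5,0.244,0.0405,0,0],[0.5,0.244,0.0405,0,0]]}}}

```text
clock: 8.05
eef_pos: [0.4372, 0.0639, 0.1785]
ee_rot: [-3.137, -0.0, 1.696]
contact_force: [-0.2, 0.4, -2.4]
finger_gap: 0.58
finger_force: 15.0
```

Call:
{"api": "shift_gripper", "payload": {"moves": {"ticks":[[0.5,0,0,0,0],[0.5,0,0,0,0]]}}}

```text
clock: 8.25
eef_pos: [0.4381, 0.0601, 0.1798]
ee_rot: [-3.14, 0.001, 1.688]
contact_force: [0.2, -0.5, -2.9]
finger_gap: 0.58
finger_force: 15.0
```

Run:
```python
from h import *
import cv2
im,p,r=wcam();cv2.imwrite("pics/w3.png",im[:,:,::-1])
print(tool(np.array([.4384,.0622,.047])-p))
t=env.read_camera("top");cv2.imwrite("pics/top3.png",cv2.resize(t[165:250,185:300,::-1],None,fx=6,fy=6,interpolation=cv2.INTER_CUBIC))
```

```text
[0.00213074 0.00064514 0.13281503]
```

View pics/w3.png

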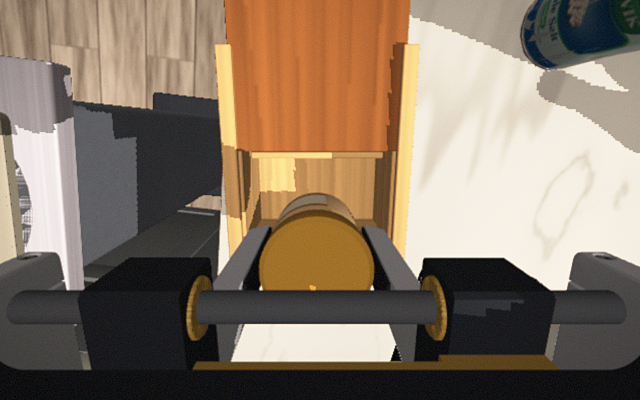

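The jar is centred between the box walls (rim outer edges at about 230 and 405, jar at 316). The bay is open, with the lid edge and divider at row 153. I'll lower it in steps and watch the force.

Call:
{"api": "shift_gripper", "payload": {"moves": {"ticks":[[0.5,0.002,0.0005,0.03,0],[0.5,0.002,0.0005,0.06,0],[0.5,0.002,0.0005,0.085,0],[0.5,0.002,0.0005,0.105,0],[0.5,0.002,0.0005,0.12,0],[0.5,0.002,0.0005,0.127,0],[0.5,0.002,0.0005,0.127,0]]}}}

```text
clock: 9.05
eef_pos: [0.4387, 0.063, 0.0529]
ee_rot: [-3.14, 0.0, 1.689]
contact_force: [-0.7, -0.1, -2.4]
finger_gap: 0.584
finger_force: 15.0
```

Call:
{"api": "shift_gripper", "payload": {"moves": {"ticks":[[0.5,0,0,0.002,0],[0.5,0,0,0.004,0],[0.5,0,0,0.005,0],[0.5,0,0,0.005,0]]}}}

```text
clock: 9.45
eef_pos: [0.4391, 0.0639, 0.0487]
ee_rot: [3.141, -0.0, 1.691]
contact_force: [0.4, 0.1, -3.0]
finger_gap: 0.583
finger_force: 15.0
```

Call:
{"api": "shift_gripper", "payload": {"moves": {"ticks":[[0.5,0,0,0.001,0],[0.5,0,0,0.0015,0],[0.5,0,0,0.0015,0]]}}}

```text
clock: 9.75
eef_pos: [0.4392, 0.0634, 0.0473]
ee_rot: [3.141, 0.0, 1.69]
contact_force: [-0.6, -2.0, 3.9]
finger_gap: 0.579
finger_force: 15.0
```

Call:
{"api": "shift_gripper", "payload": {"moves": {"ticks":[[0.5,0,0,0.001,0],[0.5,0,0,0.001,0]]}}}

```text
clock: 9.95
eef_pos: [0.4395, 0.0627, 0.0467]
ee_rot: [3.14, 0.001, 1.689]
contact_force: [-1.8, -4.0, 10.7]
finger_gap: 0.582
finger_force: 15.0
```

The jar is on the floor: the force reversed from −3 to +10.7 N. I'll release it gently and rise.

Call:
{"api": "shift_gripper", "payload": {"moves": {"ticks":[[0.75,0,0,-0.001,0],[0.75,0,0,-0.001,0],[0.75,0,0,-0.001,0],[0.75,0,0,-0.001,0]]}}}

```text
clock: 10.35
eef_pos: [0.4389, 0.064, 0.0468]
ee_rot: [-3.141, -0.0, 1.691]
contact_force: [0.4, 0.3, 0.4]
finger_gap: 0.746
finger_force: 0.0
```

Call:
{"api": "shift_gripper", "payload": {"moves": {"ticks":[[0.75,0,0,-0.02,0],[0.75,0,0,-0.05,0],[0.75,0,0,-0.09,0],[0.75,0,0,-0.13,0],[0.75,0,0,-0.16,0],[0.75,0,0,-0.16,0]]}}}

```text
clock: 10.95
eef_pos: [0.4413, 0.0642, 0.2101]
ee_rot: [3.134, -0.001, 1.691]
contact_force: [0.5, -0.9, -0.3]
finger_gap: 0.751
finger_force: 0.0
```

Run:
```python
from h import *
s=env.state();p=np.array(s["eef_pos"])
a=.1213;o=np.array([.4337,.1009]);R=np.array([[np.cos(a),-np.sin(a)],[np.sin(a),np.cos(a)]])
w=R@[0,.066+.090+.007+.008+.02]+o;print(w,tool([*w-p[:2],.2-p[2]]))
```

```text
[0.41058847 0.29049656] [ 0.22831452 -0.00339827  0.01040613]
```

Call:
{"api": "shift_gripper", "payload": {"moves": {"ticks":[[0,0.05,-0.001,0,0],[0,0.1,-0.0015,0,0],[0,0.15,-0.002,0,0],[0,0.2,-0.003,0,0],[0,0.228,-0.0035,0,0],[0,0.228,-0.0035,0.03,0],[0,0.228,-0.0035,0.06,0],[0,0.228,-0.0035,0.06,0]]}, "clamp_n": 10}}

```text
clock: 11.75
eef_pos: [0.405, 0.2883, 0.1432]
ee_rot: [-3.134, 0.004, 1.691]
contact_force: [-0.8, -0.3, 0.1]
finger_gap: 0.107
finger_force: 0.0
```

Run:
```python
from h import *
import cv2
s=env.state();p=np.array(s["eef_pos"])
w=np.array([.4106,.2905]);print(tool([*w-p[:2],.112-p[2]]))
t=env.read_camera("top");cv2.imwrite("pics/top4.png",cv2.resize(t[165:250,160:300,::-1],None,fx=5,fy=5,interpolation=cv2.INTER_CUBIC))
```

```text
[0.00168282 0.00602923 0.03115157]
```

View pics/top4.png

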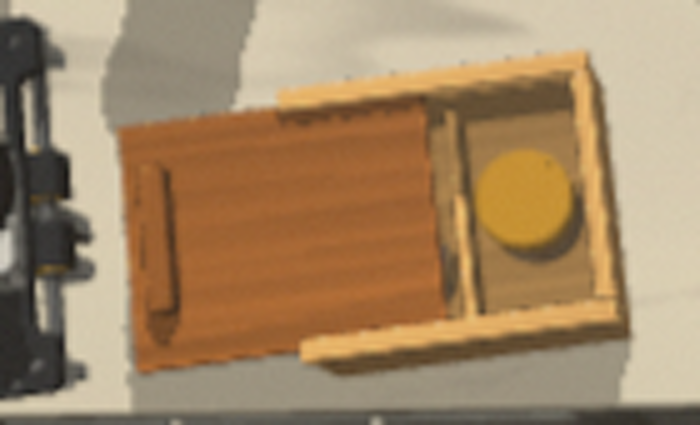

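The jar stands in the bay (crop 525,200) and the lid is fully out with its cleat at (160,240). I'll lower the fingers beyond the cleat and push.

Call:
{"api": "shift_gripper", "payload": {"moves": {"ticks":[[0,0.002,0.003,0.01,0],[0,0.002,0.003,0.02,0],[0,0.002,0.003,0.025,0],[0,0.002,0.003,0.025,0],[0,0.002,0.003,0.025,0]]}}}

```text
clock: 12.3
eef_pos: [0.4111, 0.292, 0.1222]
ee_rot: [3.141, -0.0, 1.69]
contact_force: [-0.3, -0.2, -0.1]
finger_gap: 0.002
finger_force: 0.0
```

Run:
```python
from h import *
s=env.state();p=np.array(s["eef_pos"])
w=np.array([.4106,.2905]);print(tool([*w-p[:2],.1125-p[2]]))
```

```text
[-0.00143291 -0.0006732   0.00966381]
```

Call:
{"api": "shift_gripper", "payload": {"moves": {"ticks":[[0,0,0,0.005,0],[0,0,0,0.0095,0],[0,0,0,0.0095,0],[0,-0.02,0,0.0095,0],[0,-0.035,0,0.0095,0],[0,-0.05,0,0.0095,0],[0,-0.065,0,0.0095,0],[0,-0.08,0,0.0095,0]]}}}

```text
clock: 13.1
eef_pos: [0.4204, 0.2119, 0.1125]
ee_rot: [-3.141, -0.001, 1.691]
contact_force: [-0.7, 2.4, -1.9]
finger_gap: 0.008
finger_force: 1.2
```

Call:
{"api": "shift_gripper", "payload": {"moves": {"ticks":[[0,-0.008,0,0,0],[0,-0.015,0,0,0],[0,-0.015,0,0,0]]}}}

```text
clock: 13.4
eef_pos: [0.4225, 0.1965, 0.1126]
ee_rot: [3.142, 0.0, 1.689]
contact_force: [-0.1, 0.2, 0.4]
finger_gap: 0.007
finger_force: 0.0
```

Run:
```python
from h import *
s=env.state();p=np.array(s["eef_pos"]);a=.1213
d=p[:2]-[.4337,.1009];print("box y",d@[-np.sin(a),np.cos(a)],"x",d@[np.cos(a),np.sin(a)])
```

```text
box y 0.09628078107872796 x 0.000467903766404956
```

Call:
{"api": "shift_gripper", "payload": {"moves": {"ticks":[[0,-0.004,0,0,0],[0,-0.007,0,0,0],[0,-0.010,0,0,0],[0,-0.010,0,0,0]]}}}

```text
clock: 13.8
eef_pos: [0.4234, 0.19, 0.1126]
ee_rot: [3.141, -0.003, 1.693]
contact_force: [-1.9, 4.5, 0.9]
finger_gap: 0.008
finger_force: 2.5
```

Call:
{"api": "shift_gripper", "payload": {"moves": {"ticks":[[0,-0.002,0,0,0],[0,-0.004,0,0,0],[0,-0.005,0,0,0],[0,-0.005,0,0,0]]}}}

```text
clock: 14.2
eef_pos: [0.4242, 0.1828, 0.1125]
ee_rot: [3.141, -0.0, 1.691]
contact_force: [-0.5, 1.8, -0.2]
finger_gap: 0.007
finger_force: 1.0
```

Call:
{"api": "shift_gripper", "payload": {"moves": {"ticks":[[0,-0.001,0,0,0],[0,-0.002,0,0,0],[0,-0.002,0,0,0]]}}}

```text
clock: 14.5
eef_pos: [0.4243, 0.1827, 0.1126]
ee_rot: [3.141, -0.002, 1.692]
contact_force: [-0.4, 6.6, 0.2]
finger_gap: 0.005
finger_force: 3.3
```

Call:
{"api": "shift_gripper", "payload": {"moves": {"ticks":[[0,-0.001,0,0,0],[0,-0.003,0,0,0],[0,-0.003,0,0,0],[0,-0.003,0,0,0]]}}}

```text
clock: 14.9
eef_pos: [0.4242, 0.1825, 0.1126]
ee_rot: [3.142, -0.005, 1.694]
contact_force: [-1.6, 12.5, -0.5]
finger_gap: 0.002
finger_force: 6.6
```

Call:
{"api": "shift_gripper", "payload": {"moves": {"ticks":[[0,0.01,0,0,0],[0,0.025,0,0,0],[0,0.025,0,-0.04,0],[0,0.025,0,-0.08,0],[0,0.06,0,-0.12,0],[0,0.1,0,-0.12,0],[0,0.13,0,-0.12,0],[0,0.13,0,-0.12,0]]}}}

```text
clock: 15.7
eef_pos: [0.4081, 0.3111, 0.2323]
ee_rot: [3.141, -0.001, 1.697]
contact_force: [-0.5, -0.4, 0.2]
finger_gap: 0.008
finger_force: 0.0
```

Run:
```python
from h import *
import cv2
t=env.read_camera("top");s=env.read_camera("scene")
a=cv2.resize(t[165:250,200:300,::-1],(600,510),interpolation=cv2.INTER_CUBIC)[:300]
a=cv2.resize(t[170:245,210:370,::-1],None,fx=4,fy=4,interpolation=cv2.INTER_CUBIC);b=cv2.resize(s[165:300,210:480,::-1],(640,320),interpolation=cv2.INTER_CUBIC)[:290]
cv2.imwrite("pics/end.png",np.vstack([a,b]))
t0=cv2.imread("pics/top0.png")[:,:,::-1]
d=cv2.absdiff(t,t0).max(2);print("box diff",d[180:235,228:282].mean(),"cleat",d[190:225,218:234].mean(),"tin/glass",d[200:232,383:412].mean(),d[162:196,412:444].mean())
```

```text
box diff 2.5286195286195285 cleat 2.5339285714285715 tin/glass 2.8997844827586206 2.7840073529411766
```

View pics/end.png

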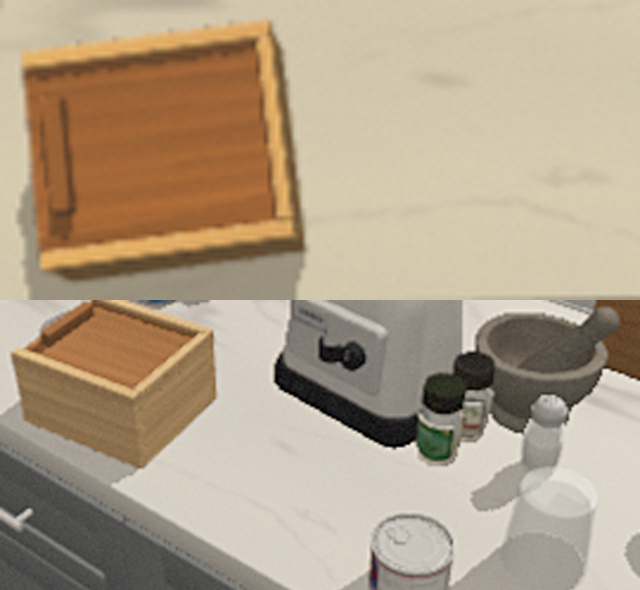

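The lid is back at its starting place: the box and cleat match the first picture to within noise, and pushing with 12.5 N moved it no further. The tin and glass are unmoved, and the arm is clear. I'm handing in.

Call:
{"api": "shift_gripper", "payload": {"moves": {"ticks":[[0,0,0,0,0],[0,0,0,0,0]]}}}

```text
clock: 16.0
eef_pos: [0.4095, 0.3051, 0.2324]
ee_rot: [-3.141, 0.001, 1.688]
contact_force: [0.6, 0.2, -1.8]
finger_gap: 0.004
finger_force: 0.0
```

```bash
python3 -c "from plant import env; print(env.finish_job())"
```

```text
the job is handed in; nothing more can be done
None
```

I set the jar down in the empty bay, pushed the lid fully shut, left the tin and glass unmoved, and handed the job in at 16 s; the hand-in gave no verdict, and I didn't check the stored jar under the lid.

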